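# Swing the clamp strap home about its stud

## Task

On the drilling sled, slide the slotted end of the loose aluminium strap fully onto the stud, under the washer, while the strap still lies askew. Then swing it about the stud until its side meets the rubber stop, and press it there steadily with about 10 newtons (never 20) for a second. Let go and leave it lying flat, fully on the stud and resting against the stop, with nothing else disturbed.

Things in the scene. Friction and masses are not known exactly. Their poses are not given: they have to be found in the camera images.
- strap_center (a point): Centre (half-way up, 10 mm above its underside) of the loose aluminium clamp strap: a flat bar 36 mm wide (its x) x 240 mm long (its y) x 20 mm thick, about 0.3 to 0.6 kg, with a red band near its free end. Its -y end is forked: an open slot 20 mm wide and 35 mm deep between two 8 mm prongs. Its +y end is the free end.
- slot_seat (a point): Point of the strap 92 mm from its centre towards the forked end (strap -y), half-way up: it lies on the stud's axis when the flat bottom of the slot bears on the stud. Same axes as the strap.
- stud_mid (a point): Axis of the fixed upright steel stud (post), at half strap height. Stud 14 mm thick, rising from the sled, with a fixed steel washer 48 mm across whose underside is 25 mm above the sled's surface (5 mm over the strap's top, so the slot can only be slid on from the side) and a nut on top, 50 mm tall in all. Axes as the sled's.
- sled: Plywood drilling sled, screwed to the bench: 320 (x) x 400 (y) x 12 mm, origin at the centre of its underside, upper surface 12 mm above the origin. The strap's finished line runs from the stud along the sled's +y; the stop stands on the +x side of that line. The strap starts askew, its free end turned away from the stop (towards the sled's -x) by 0.35 to 0.65 rad.
- stop_face (a point): NOMINAL middle of the rubber pad's face, 11 mm above the sled's surface: 170 mm from the stud along the sled's +y and 18 mm (half the strap's width) to its +x. The pad (32 mm wide along y, 16 mm tall, face towards -x) really sits up to 8 mm nearer or farther along the sled's x, as last set by hand; that setting is not measured and must be found by touch. Axes as the sled's.
- stop: The adjustable stop on the sled (blue block with the rubber pad it carries); its origin is below the nominal pad face, on the sled's surface, and does not follow the pad's setting. The pad is springy: about 4 N per mm, 12 mm of travel.
- chuck_key: Bystander, leave alone: T-handled steel chuck key lying on the sled, about 90 x 80 mm
- round_stub: Bystander, leave alone: upright brass round stub on the sled, 28 mm across, 50 mm tall, origin at its foot
- bowl: Bystander, leave alone: dark turned wooden bowl, 120 mm across, 50 mm tall, on the bench
- jar: Bystander, leave alone: amber jar, 70 mm across, 90 mm tall, on the bench
- mug: Bystander, leave alone: blue mug, 80 mm across, 90 mm tall, on the bench
- blank: Bystander, leave alone: light square wooden turning blank 50 x 220 x 50 mm, on the bench
- strap: The same strap as a  origin in the middle of its underside, axes as at its centre. It lies flat on the waxed sled and slides easily: friction about 0.3 on sled, stud and fingers, so 1 to 2 N of drag, more if the fingers also bear down on it.
There are look-alikes about, which are no part of the job. What is meant by the strap is not pink or turquoise, and is the larger of those in its own colour.

How it is judged:
By the outcome, as a careful person would: the job done as asked, in the order asked, and still so for the second after the job is handed in, with the robot touching nothing.
It also fails if it takes over 72 s, if anything falls off the work surface, if the arm or the gripper's body presses on something with over 40 N, if the wrist force passes 120 N, or if a joint passes its speed limit or range.

## Robot

A 6-joint arm with a two-finger parallel gripper is mounted at the origin on the work surface. World frame = base frame: x ahead of the robot, y to its left, z up, the work surface at z = 0. Lengths are in m, angles in rad, forces in N, time in s.
With the tool pointing down it reaches from about 0.35 to 0.775 m from the base axis. Payload 7.3 kg.
Tool frame: the origin (TCP) lies at the very end of the fingers, on their centre line; the grasp point (between the pads) lies 19 mm behind it; x points along the fingers, y is the direction in which the jaws open and shut, and the axes are right-handed (so a half turn about x gives the same grasp; the last joint's range is limited). The gripper opens to 92 mm and grips with 3 to 60 N. Pads are 19 mm wide; open, the fingers measure 130 mm over their backs; the gripper's body (75 mm by 190 mm) begins 47 mm behind the grasp point.
Start: joints at [0.97, 0.342, 1.524, -0, 1.275, -0.146], TCP at [0.231, 0.472, 0.227] pointing down, gripper open.
Joint ranges: [-2.53, 2.53], [-0.77, 2.02], [0.04, 2.7], [-1, 4.14], [0.28, 2.66], [-3.11, 3.11]. Speed limits (rad/s): [2.57, 2.57, 3.14, 3.14, 3.14, 3.14].

## Interface

Orientations are given as [roll, pitch, yaw] about the fixed x, y, z axes, in that order (R = Rz(yaw) Ry(pitch) Rx(roll)).
In Python, from bench import get_state, camera, camera_info, finish_job gives the robot as it stands.
- The arm moves only by the shell command python3 -m handwheel 'ROWS' [FORCE]. ROWS is JSON, a list of rows, each an object with "rot": the turn, a rotation vector about the tool's x, y, z in degrees, a list of three; "translation": the shift along the tool's x, y, z in mm, a list of three; "gripper": the opening, from -1 (shut) to 1 (fully open), so that 0 is half open. A call has exactly 8 rows; each row is the pose to reach, as a shift and turn from the pose measured when the call began, along the tool's axes at that moment; what a row does not reach only later rows make up. A row lasts 1/8 s, in which the tool goes at most 62.5 mm and 10.7 degrees, less where a joint would pass 70% of its speed; a pose out of reach is approached as far as the arm can. A call with a gripper value outside its range is refused whole. The fingers move at their own pace and stop on an object; FORCE is the grip in N (left out, the last holds). Time passes only in rows, so rows that repeat a pose let the fingers close, or fill a call up. It gives the time, the measured TCP pose, the force and the opening at its end, in the units of the state.
- get_state(): the state, without advancing time (a new reading comes with each control period).
- camera(name): name is "scene" or "top" or "wrist"; returns the picture (420x560x3 uint8, blue, green, red); there is no depth.
- camera_info(name): a dict with "fov_y" (degrees; the focal length in pixels is half the picture's height over the tangent of half this angle, whatever the lens; pixels are square), "cx", "cy" (the principal point, pixels), "world_from_camera" (4x4, takes a point from camera to world coordinates); the wrist camera has in their place "tool_from_camera" (4x4, takes a point from camera to tool coordinates, whose origin is the TCP and whose axes are the tool frame's). Camera axes: x right, y up, looking along -z (the intrinsics and any distortion apply to the point x, -y, -z); pixel columns grow to the right and rows downward; lengths in m; the calibration is good to about 2 mm. A picture is of the moment at which its call begins: read the wrist's pose just before it. camera_info takes no time and is no camera call.
- finish_job(): hands the job in, once; it reports no verdict.
The state is a dict: "time_s": time; "joint_pos": joint angles; "joint_vel": joint speeds; "tau": joint torques, N m; "tool_pos": TCP position; "eef_rot": TCP orientation; "contact_force": force on the tool from outside, world axes, zero at the start; "moment": the same for the moment, N m; "width": finger opening in m.
Only numpy, scipy, OpenCV 4.12 (cv2) and the standard library are available. Lean on these libraries where they do the work, as an engineer would, in place of code of your own. Each camera call takes 0.05 s, during which the arm holds its last target.

## Working session

There is one attempt and no reset: what is moved stays moved. The work goes in short steps, Python scripts to look and compute and a shell command to move; the robot and the scene stay as the last step left them, time stands still between calls to the robot, and variables do not carry over. Pictures are saved under pics/ and viewed, and the job is handed in when it is done.

```bash
mkdir -p pics; ls; python3 - <<'E'
from bench import *
import cv2,json
print(get_state())
for n in("scene","top","wrist"):
    print(n,camera_info(n)); cv2.imwrite(f"pics/{n}0.png",camera(n))
E
```

```text
pics
{'time_s': 0.0, 'joint_pos': array([ 9.69983502e-01,  3.42715043e-01,  1.52499991e+00,  7.42342623e-06,
        1.27538232e+00, -1.45988666e-01]), 'joint_vel': array([ 0.00020481,  0.00016713, -0.00051793,  0.0003636 ,  0.00134878,
        0.00107718]), 'tau': array([ 6.06694430e-04, -4.31249535e+01, -2.44219047e+01,  7.17634242e-02,
        5.61216718e-02, -1.86886796e-04]), 'tool_pos': array([0.23038221, 0.47131241, 0.22605491]), 'eef_rot': array([-1.72150284,  1.56929169, -2.17632917]), 'contact_force': array([-0.11757325, -0.53328565, -0.05745148]), 'moment': array([-0.03322002,  0.04001218, -0.00487744]), 'width': 0.09159805917538046}
scene {'fov_y': 56.94004733304298, 'cx': 276.92540542822445, 'cy': 210.4052000395059, 'world_from_camera': array([[-0.56012626, -0.71347667,  0.42096273,  0.90013381],
       [ 0.82835495, -0.47667542,  0.29429344,  0.30563305],
       [-0.00930892,  0.51354804,  0.85801034,  0.95849132],
       [ 0.        ,  0.        ,  0.        ,  1.        ]])}
top {'fov_y': 51.469341492770646, 'cx': 281.3011844274845, 'cy': 199.27064962322015, 'world_from_camera': array([[ 9.99008565e-03,  9.86421148e-01, -1.63931440e-01,
         2.10496572e-01],
       [-9.99943950e-01,  1.04297384e-02,  1.82142503e-03,
         6.05619665e-04],
       [ 3.50645421e-03,  1.63904056e-01,  9.86470053e-01,
         1.47356590e+00],
       [ 0.00000000e+00,  0.00000000e+00,  0.00000000e+00,
         1.00000000e+00]])}
wrist {'fov_y': 68.5638204125179, 'cx': 283.3046371294056, 'cy': 209.01001303715452, 'tool_from_camera': array([[-7.66059238e-04,  2.51515420e-01, -9.67852988e-01,
        -1.57907658e-01],
       [ 9.99999693e-01,  3.50045839e-04, -7.00537256e-04,
         4.97999951e-04],
       [ 1.62596989e-04, -9.67853228e-01, -2.51515611e-01,
        -6.59751992e-02],
       [ 0.00000000e+00,  0.00000000e+00,  0.00000000e+00,
         1.00000000e+00]])}
```

View pics/scene0.png

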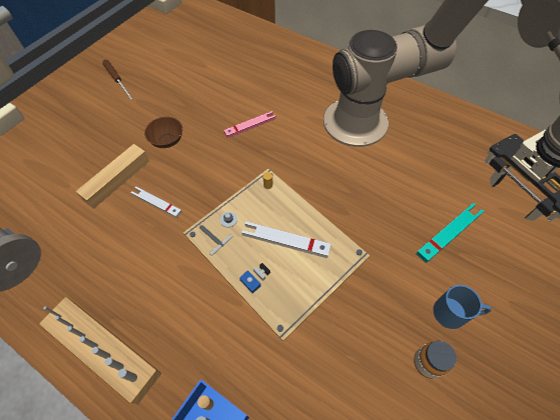

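View pics/top0.png

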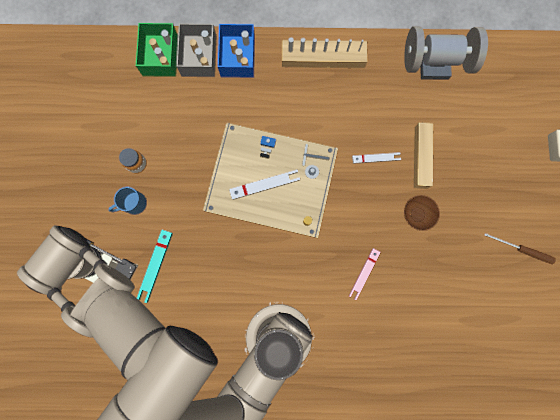

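View pics/wrist0.png

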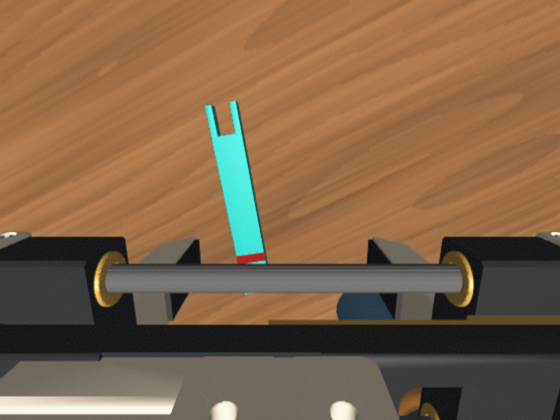

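```bash
python3 - <<'E'
import cv2
t=cv2.imread("pics/top0.png")[115:245,195:345]
cv2.imwrite("pics/topc.png",cv2.resize(t,None,fx=5,fy=4.5 and 5,interpolation=cv2.INTER_CUBIC)[:,:750][:600] if 0 else cv2.resize(t,(690,598),interpolation=cv2.INTER_CUBIC))
s=cv2.imread("pics/scene0.png")[165:345,180:375]
cv2.imwrite("pics/scenec.png",cv2.resize(s,(650,600),interpolation=cv2.INTER_CUBIC))
E
```

```text
(no output)
```

View pics/topc.png

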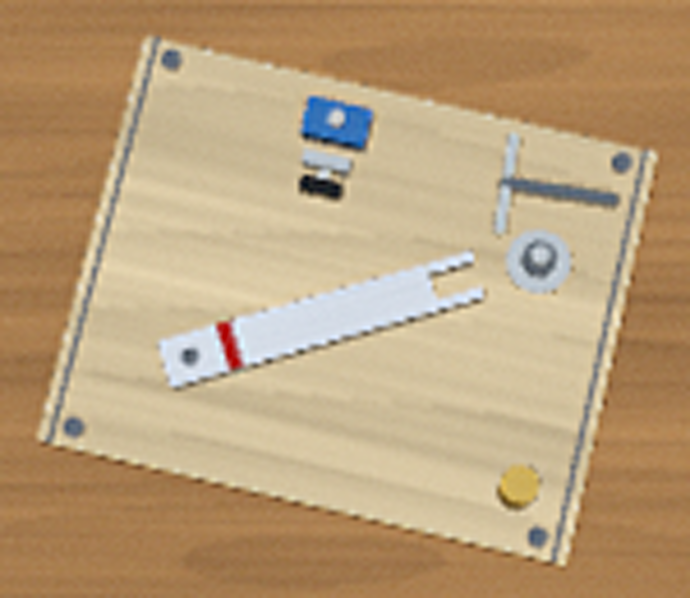

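View pics/scenec.png

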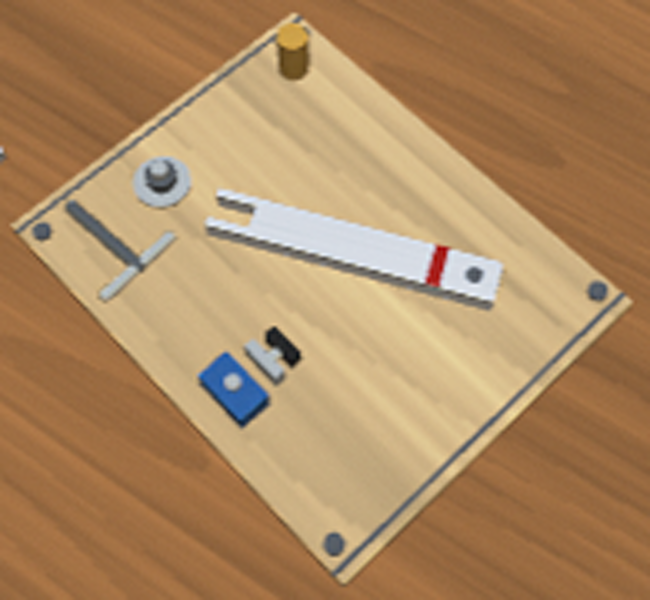

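```bash
cat > h.py <<'E'
import numpy as np, cv2
from bench import *
from scipy.spatial.transform import Rotation as Ro
def T_tool(s):
    T=np.eye(4);T[:3,:3]=Ro.from_euler('xyz',s['eef_rot']).as_matrix();T[:3,3]=s['tool_pos'];return T
def px2w(name,uv,z,T=None):
    i=camera_info(name); f=210/np.tan(np.radians(i['fov_y']/2))
    M=i['world_from_camera'] if name!='wrist' else T@i['tool_from_camera']
    out=[]
    for (u,v),zz in zip(uv,np.broadcast_to(z,len(uv))):
        d=M[:3,:3]@np.array([(u-i['cx'])/f,-(v-i['cy'])/f,-1]); o=M[:3,3]
        out.append(o+d*(zz-o[2])/d[2])
    return np.array(out)
E
python3 - <<'E'
from h import *
np.set_printoptions(precision=4,suppress=True)
tc=lambda L:[(195+u/4.6,115+v/4.6) for u,v in L]
sc=lambda L:[(180+u/3.333,165+v/3.333) for u,v in L]
C=px2w('top',tc([(150,37),(655,150),(565,565),(40,442)]),.012);print(C)
print([np.linalg.norm(C[i]-C[i-1]) for i in range(4)])
C2=px2w('scene',sc([(343,583),(12,228),(297,13),(632,300)]),.012);print(C2)
print([np.linalg.norm(C2[i]-C2[i-1]) for i in range(4)])
pt=dict(washer=((539,262),(161,181),.012+.027),nut=((541,256),(160,170),.062),hole=((190,356),(474,275),.032),pr1=((473,258),(207,225),.032),pr2=((484,294),(219,194),.032),fr1=((160,343),(490,300),.032),fr2=((174,387),(500,264),.032),pad=((321,195),(283,345),.028),stub=((518,483),(292,36),.062))
for k,(a,b,z) in pt.items(): print(k,px2w('top',tc([a]),z)[0],px2w('scene',sc([b]),z)[0])
E
```

```text
[[ 0.7219  0.1886  0.012 ]
 [ 0.6372 -0.1949  0.012 ]
 [ 0.3237 -0.1258  0.012 ]
 [ 0.4101  0.2601  0.012 ]]
[np.float64(0.3199164010990187), np.float64(0.39276252240160175), np.float64(0.3210604833767037), np.float64(0.3954593439105066)]
[[ 0.7246  0.1934  0.012 ]
 [ 0.64   -0.1916  0.012 ]
 [ 0.327  -0.1213  0.012 ]
 [ 0.4133  0.2633  0.012 ]]
[np.float64(0.31900311844872065), np.float64(0.3942447474584728), np.float64(0.3207993868965368), np.float64(0.39417153323942)]
washer [ 0.5434 -0.1053  0.039 ] [ 0.5463 -0.1044  0.039 ]
nut [ 0.5425 -0.105   0.062 ] [ 0.5476 -0.101   0.062 ]
hole [0.4719 0.1494 0.032 ] [0.4737 0.1508 0.032 ]
pr1 [ 0.5475 -0.0571  0.032 ] [ 0.5554 -0.0514  0.032 ]
pr2 [ 0.5205 -0.0653  0.032 ] [ 0.5269 -0.0603  0.032 ]
fr1 [0.4813 0.1716 0.032 ] [0.4853 0.1722 0.032 ]
fr2 [0.4488 0.1605 0.032 ] [0.4539 0.1631 0.032 ]
pad [0.5952 0.0558 0.028 ] [0.605  0.0583 0.028 ]
stub [ 0.3775 -0.0884  0.062 ] [ 0.3798 -0.0884  0.062 ]
```

```bash
cat >> h.py <<'E'
def plan(p,ydir,s=None):
    """tool x down, tool y along ydir (sign chosen nearest). prints rot deg & trans mm"""
    s=s or get_state(); T=T_tool(s); R=T[:3,:3]
    best=None
    for sg in(1,-1):
        y=np.array([ydir[0],ydir[1],0.])*sg; y/=np.linalg.norm(y); x=np.array([0,0,-1.]); G=np.c_[x,y,np.cross(x,y)]
        rv=Ro.from_matrix(R.T@G).as_rotvec(degrees=True)
        if best is None or np.linalg.norm(rv)<np.linalg.norm(best): best=rv
        print('opt',sg,rv.round(2))
    print('rot',best.round(2),'trans',(R.T@(np.array(p)-T[:3,3])*1000).round(1))
E
python3 - <<'E'
from h import *
np.set_printoptions(precision=4,suppress=True)
print(T_tool(get_state())); plan([.496,.073,.2],[.957,.291])
E
```

```text
[[-0.0006  0.4392  0.8984  0.2304]
 [-0.0009  0.8984 -0.4392  0.4714]
 [-1.     -0.0011 -0.0001  0.2262]
 [ 0.      0.      0.      1.    ]]
opt 1 [47.03  0.02  0.06]
opt -1 [-132.97   -0.08    0.02]
rot [47.03  0.02  0.06] trans [  26.4 -241.2  413.6]
```

```bash
python3 -m handwheel '[{"rot":[6,0,0],"translation":[0,-30,52],"gripper":0.3},{"rot":[12,0,0],"translation":[0,-60,103],"gripper":0.3},{"rot":[18,0,0],"translation":[10,-90,155],"gripper":0.3},{"rot":[24,0,0],"translation":[15,-120,207],"gripper":0.3},{"rot":[30,0,0],"translation":[20,-151,258],"gripper":0.3},{"rot":[36,0,0],"translation":[26,-181,310],"gripper":0.3},{"rot":[42,0,0],"translation":[26,-211,362],"gripper":0.3},{"rot":[47,0,0],"translation":[26,-241,414],"gripper":0.3}]' 15
python3 -m handwheel '[{"rot":[0,0,0],"translation":[0,0,0],"gripper":0.3},{"rot":[0,0,0],"translation":[0,0,0],"gripper":0.3},{"rot":[0,0,0],"translation":[0,0,0],"gripper":0.3},{"rot":[0,0,0],"translation":[0,0,0],"gripper":0.3},{"rot":[0,0,0],"translation":[0,0,0],"gripper":0.3},{"rot":[0,0,0],"translation":[0,0,0],"gripper":0.3},{"rot":[0,0,0],"translation":[0,0,0],"gripper":0.3},{"rot":[0,0,0],"translation":[0,0,0],"gripper":0.3}]'
python3 - <<'E'
from h import *
s=get_state();print(s['time_s'],s['tool_pos'],s['contact_force'],s['width'])
np.save('T1.npy',T_tool(s)); im=camera('wrist'); cv2.imwrite('pics/w1.png',im)
plan([.496,.073,.2],[.957,.291])
E
```

```text
time_s: 1.15
tool_pos: [0.4972, 0.0712, 0.2003]
eef_rot: [-1.178, 1.57, -2.457]
contact_force: [0.8, 0.2, 0.9]
width: 0.0599
time_s: 2.15
tool_pos: [0.4972, 0.0712, 0.2002]
eef_rot: [-1.183, 1.57, -2.462]
contact_force: [0.3, -0.0, -0.8]
width: 0.0598
2.15 [0.49718948 0.07120262 0.20024985] [ 0.31822329 -0.04093336 -0.82810581] 0.059812414872049594
opt 1 [-0.17  0.03  0.06]
opt -1 [ 1.7983e+02  1.0000e-01 -4.0000e-02]
rot [-0.17  0.03  0.06] trans [ 0.3 -0.6 -2.1]
```

View pics/w1.png

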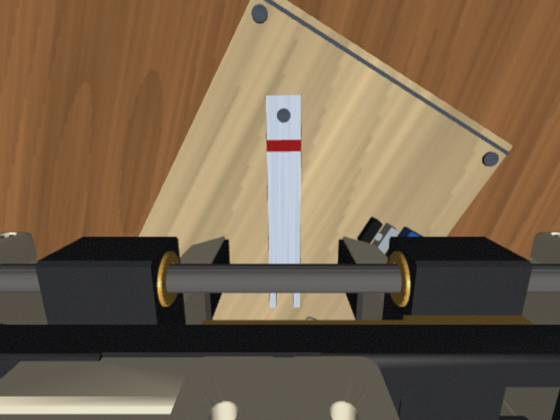

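```bash
python3 - <<'E'
from h import *
np.set_printoptions(precision=4,suppress=True)
im=cv2.imread('pics/w1.png')[85:325,180:380]
cv2.imwrite('pics/w1c.png',cv2.resize(im,(500,600),interpolation=cv2.INTER_CUBIC))
T=np.load('T1.npy')
print(px2w('wrist',[(267,96),(301,96),(269,307),(300,307),(284,115)],.032,T))
E
```

```text
[[ 0.4544  0.1615  0.032 ]
 [ 0.487   0.1712  0.032 ]
 [ 0.5221 -0.066   0.032 ]
 [ 0.5574 -0.0553  0.032 ]
 [ 0.4759  0.149   0.032 ]]
```

View pics/w1c.png

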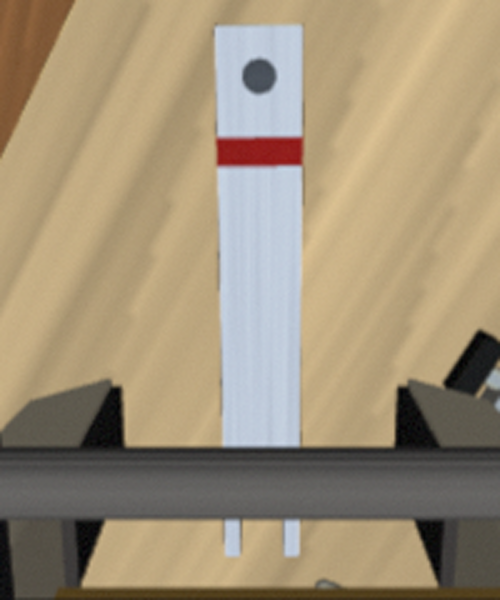

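```bash
python3 -m handwheel '[{"rot":[0,0,0],"translation":[0,0,-45],"gripper":0.3},{"rot":[0,0,0],"translation":[0,0,-90],"gripper":0.3},{"rot":[0,0,0],"translation":[0,0,-135],"gripper":0.3},{"rot":[0,0,0],"translation":[0,0,-180],"gripper":0.3},{"rot":[0,0,0],"translation":[0,0,-220],"gripper":0.3},{"rot":[0,0,0],"translation":[0,0,-220],"gripper":0.3},{"rot":[0,0,0],"translation":[0,0,-220],"gripper":0.3},{"rot":[0,0,0],"translation":[0,0,-220],"gripper":0.3}]'
python3 - <<'E'
from h import *
s=get_state()
np.save('T2.npy',T_tool(s)); im=camera('wrist'); cv2.imwrite('pics/w2.png',im)
cv2.imwrite('pics/w2c.png',cv2.resize(im[0:240,150:430],(700,600),interpolation=cv2.INTER_CUBIC))
E
```

```text
time_s: 3.2
tool_pos: [0.4342, 0.2808, 0.2001]
eef_rot: [-1.045, 1.569, -2.325]
contact_force: [0.4, -0.0, -0.1]
width: 0.0598
```

View pics/w2c.png

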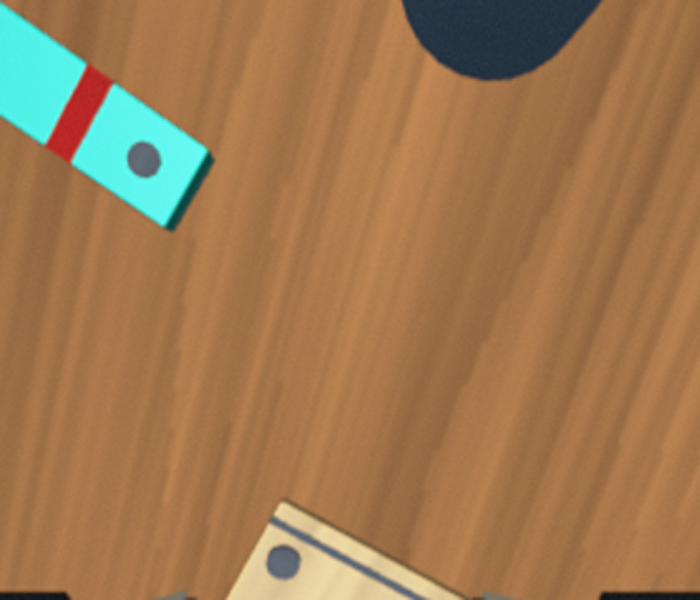

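```bash
python3 -m handwheel '[{"rot":[0,0,0],"translation":[0,0,55],"gripper":0.3},{"rot":[0,0,0],"translation":[0,0,110],"gripper":0.3},{"rot":[0,0,0],"translation":[0,0,165],"gripper":0.3},{"rot":[0,0,0],"translation":[0,0,220],"gripper":0.3},{"rot":[0,0,0],"translation":[0,0,275],"gripper":0.3},{"rot":[0,0,0],"translation":[0,0,330],"gripper":0.3},{"rot":[0,0,0],"translation":[0,0,385],"gripper":0.3},{"rot":[0,0,0],"translation":[0,0,440],"gripper":0.3}]'
python3 -m handwheel '[{"rot":[0,0,0],"translation":[0,0,0],"gripper":0.3},{"rot":[0,0,0],"translation":[0,0,0],"gripper":0.3},{"rot":[0,0,0],"translation":[0,0,0],"gripper":0.3},{"rot":[0,0,0],"translation":[0,0,0],"gripper":0.3},{"rot":[0,0,0],"translation":[0,0,0],"gripper":0.3},{"rot":[0,0,0],"translation":[0,0,0],"gripper":0.3},{"rot":[0,0,0],"translation":[0,0,0],"gripper":0.3},{"rot":[0,0,0],"translation":[0,0,0],"gripper":0.3}]'
python3 - <<'E'
from h import *
s=get_state()
np.save('T2.npy',T_tool(s)); im=camera('wrist'); cv2.imwrite('pics/w3.png',im)
cv2.imwrite('pics/w3c.png',cv2.resize(im[0:240,150:430],(700,600),interpolation=cv2.INTER_CUBIC))
E
```

```text
time_s: 4.25
tool_pos: [0.5604, -0.1435, 0.2006]
eef_rot: [-0.827, 1.57, -2.109]
contact_force: [0.9, 0.3, 0.5]
width: 0.0597
time_s: 5.25
tool_pos: [0.5603, -0.1436, 0.2006]
eef_rot: [-0.856, 1.57, -2.138]
contact_force: [0.9, -0.0, -0.1]
width: 0.0595
```

View pics/w3c.png

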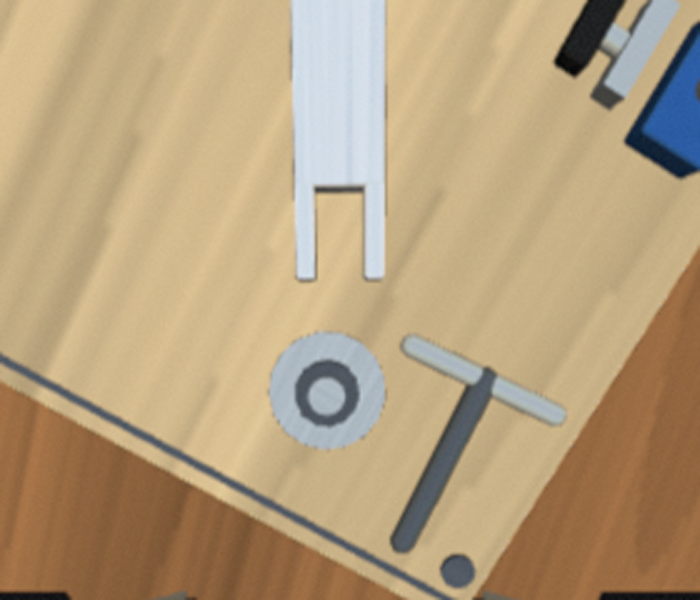

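```bash
python3 - <<'E'
from h import *
np.set_printoptions(precision=4,suppress=True)
T=np.load('T2.npy')
c=lambda L:[(150+u/2.5,v/2.5) for u,v in L]
S=px2w('wrist',c([(315,186),(364,186),(306,279),(374,279),(292,20),(385,20)]),.032,T)
W=px2w('wrist',c([(327,391),(269,391),(386,391),(326,396)]),[.039,.039,.039,.062],T)
pad=px2w('wrist',c([(575,75),(555,65)]),.028,T)
print(S);print(W,np.linalg.norm(W[1]-W[2]));print(pad)
m=(S[2]+S[3])/2; sl=(S[0]+S[1])/2; far=(S[4]+S[5])/2
d=(m-far)[:2];d/=np.linalg.norm(d); x=np.array([-d[1],d[0]])
print('dir',d,np.degrees(np.arctan2(*x[::-1])),'slotdepth',(m-sl)[:2]@d, (W[0]-sl)[:2]@d,(W[0]-sl)[:2]@x, (W[3]-sl)[:2]@x,(W[3]-sl)[:2]@d)
print('seat',sl[:2]+7e-3*d,'center',sl[:2]-85e-3*d)
E
```

```text
[[ 0.521  -0.0314  0.032 ]
 [ 0.5394 -0.0259  0.032 ]
 [ 0.5272 -0.0659  0.032 ]
 [ 0.5536 -0.0581  0.032 ]
 [ 0.4966  0.0216  0.032 ]
 [ 0.53    0.0315  0.032 ]]
[[ 0.5479 -0.1059  0.039 ]
 [ 0.5251 -0.1127  0.039 ]
 [ 0.5711 -0.099   0.039 ]
 [ 0.5477 -0.1059  0.062 ]] 0.048008657485611485
[[0.6056 0.0358 0.028 ]
 [0.597  0.0369 0.028 ]]
dir [ 0.2927 -0.9562] 17.021306432551803 slotdepth 0.03492072481852033 0.07911753835643515 -0.005677130742035083 -0.0058773982524667565 0.0790399923467314
seat [ 0.5322 -0.0353] center [0.5053 0.0527]
```

```bash
python3 - <<'E'
from h import *
plan([.4995,.0718,.06],[.9562,.2927])
E
```

```text
opt 1 [-0.46  0.04  0.05]
opt -1 [ 1.7954e+02  8.0000e-02 -7.0000e-02]
rot [-0.46  0.04  0.05] trans [ 140.4    3.2 -223.9]
```

```bash
python3 -m handwheel '[{"rot":[0,0,0],"translation":[0,0,-50],"gripper":0.3},{"rot":[0,0,0],"translation":[0,2,-100],"gripper":0.3},{"rot":[-0.5,0,0],"translation":[0,3,-150],"gripper":0.3},{"rot":[-0.5,0,0],"translation":[10,3,-200],"gripper":0.3},{"rot":[-0.5,0,0],"translation":[50,3,-224],"gripper":0.3},{"rot":[-0.5,0,0],"translation":[100,3,-224],"gripper":0.3},{"rot":[-0.5,0,0],"translation":[140,3,-224],"gripper":0.3},{"rot":[-0.5,0,0],"translation":[140,3,-224],"gripper":0.3}]'
python3 - <<'E'
from h import *
plan([.4995,.0718,.015],[.9562,.2927])
cv2.imwrite('pics/w4.png',camera('wrist'))
E
```

```text
time_s: 6.3
tool_pos: [0.4973, 0.0719, 0.0582]
eef_rot: [-1.732, 1.564, -3.005]
contact_force: [0.5, 0.5, 0.6]
width: 0.0594
opt 1 [ 0.04 -0.06  0.39]
opt -1 [-1.7995e+02 -6.1000e-01 -1.0000e-01]
rot [ 0.04 -0.06  0.39] trans [43.2  2.4  0.8]
```

View pics/w4.png

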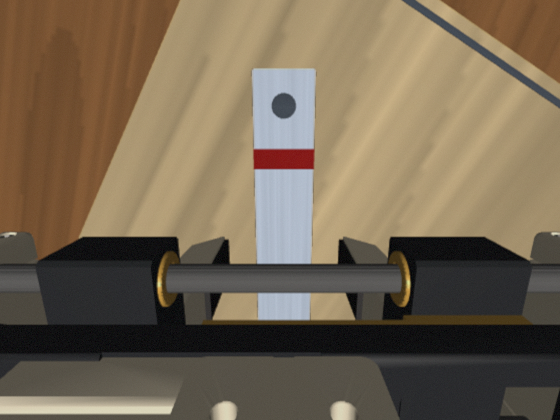

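```bash
python3 -m handwheel '[{"rot":[0,0,0.4],"translation":[15,2,1],"gripper":0.3},{"rot":[0,0,0.4],"translation":[30,2,1],"gripper":0.3},{"rot":[0,0,0.4],"translation":[43,2,1],"gripper":0.3},{"rot":[0,0,0.4],"translation":[43,2,1],"gripper":0.3},{"rot":[0,0,0.4],"translation":[43,2,1],"gripper":-0.4},{"rot":[0,0,0.4],"translation":[43,2,1],"gripper":-0.4},{"rot":[0,0,0.4],"translation":[43,2,1],"gripper":-0.4},{"rot":[0,0,0.4],"translation":[43,2,1],"gripper":-0.4}]' 15
python3 - <<'E'
from h import *
np.set_printoptions(precision=3,suppress=True)
s=get_state();print(s['contact_force'],s['width'])
plan([.4995,.0718,.015],[.9562,.2927])
E
```

```text
time_s: 7.35
tool_pos: [0.5005, 0.0714, 0.0173]
eef_rot: [1.602, 1.568, 0.329]
contact_force: [-3.5, -1.0, 3.5]
width: 0.036
[-3.507 -1.038  3.496] 0.036041098169723354
opt 1 [ 0.03 -0.01 -0.18]
opt -1 [-179.97    0.29   -0.01]
rot [ 0.03 -0.01 -0.18] trans [ 2.3 -0.9 -0.7]
```

```bash
python3 -m handwheel '[{"rot":[0,0,0],"translation":[0,-2,0],"gripper":-0.4},{"rot":[0,0,0],"translation":[0,-4,4],"gripper":-0.4},{"rot":[0,0,0],"translation":[0,-6,9],"gripper":-0.4},{"rot":[0,0,0],"translation":[0,-6,14],"gripper":-0.4},{"rot":[0,0,0],"translation":[0,-6,19],"gripper":-0.4},{"rot":[0,0,0],"translation":[0,-6,24],"gripper":-0.4},{"rot":[0,0,0],"translation":[0,-6,28],"gripper":-0.4},{"rot":[0,0,0],"translation":[0,-6,28],"gripper":-0.4}]'
python3 - <<'E'
from h import *
np.set_printoptions(precision=4,suppress=True)
s=get_state();print(s['contact_force'],s['width'])
T=T_tool(s); print(T[:3,:3].T@(np.array([.548,-.106,.015])-T[:3,3])*1000)
np.save('T5.npy',T)
im=camera('scene');cv2.imwrite('pics/s5.png',cv2.resize(im[165:345,180:375],(650,600),interpolation=cv2.INTER_CUBIC))
im=camera('top');cv2.imwrite('pics/t5.png',cv2.resize(im[115:245,195:345],(690,598),interpolation=cv2.INTER_CUBIC))
E
```

```text
time_s: 8.35
tool_pos: [0.5033, 0.0421, 0.0174]
eef_rot: [1.361, 1.567, 0.087]
contact_force: [0.1, -2.6, 0.5]
width: 0.0361
[ 0.0854 -2.6077  0.4951] 0.036050435489826456
[  2.4625  -0.6915 154.7279]
```

View pics/s5.png

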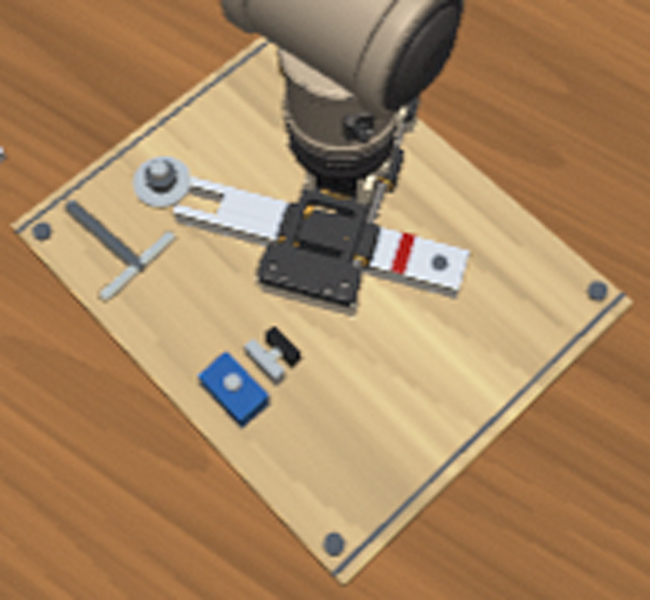

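View pics/t5.png

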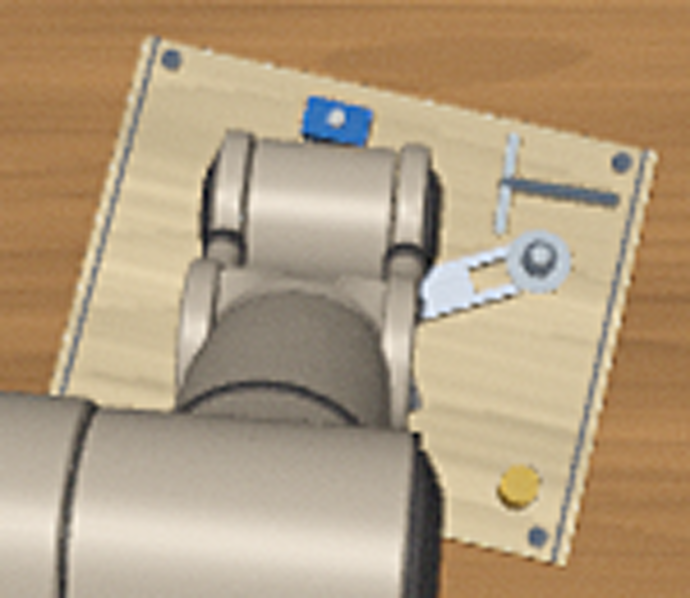

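```bash
python3 -m handwheel '[{"rot":[0,0,0],"translation":[0,-0.5,4],"gripper":-0.4},{"rot":[0,0,0],"translation":[0,-0.5,8],"gripper":-0.4},{"rot":[0,0,0],"translation":[0,-0.5,12],"gripper":-0.4},{"rot":[0,0,0],"translation":[0,-0.5,16],"gripper":-0.4},{"rot":[0,0,0],"translation":[0,-0.5,20],"gripper":-0.4},{"rot":[0,0,0],"translation":[0,-0.5,24],"gripper":-0.4},{"rot":[0,0,0],"translation":[0,-0.5,28],"gripper":-0.4},{"rot":[0,0,0],"translation":[0,-0.5,32],"gripper":-0.4}]'
python3 - <<'E'
from h import *
np.set_printoptions(precision=4,suppress=True)
s=get_state()
T=T_tool(s); print('F tool',T[:3,:3].T@s['contact_force']);print(T[:3,:3].T@(np.array([.548,-.106,.015])-T[:3,3])*1000)
im=camera('scene');cv2.imwrite('pics/s6.png',cv2.resize(im[195:275,200:300],(750,600),interpolation=cv2.INTER_CUBIC))
E
```

```text
time_s: 9.45
tool_pos: [0.5122, 0.0113, 0.0173]
eef_rot: [1.346, 1.567, 0.073]
contact_force: [-0.6, 2.6, 0.9]
width: 0.0357
F tool [-0.9304  0.2258 -2.7008]
[  2.4275  -0.2056 122.5841]
```

View pics/s6.png

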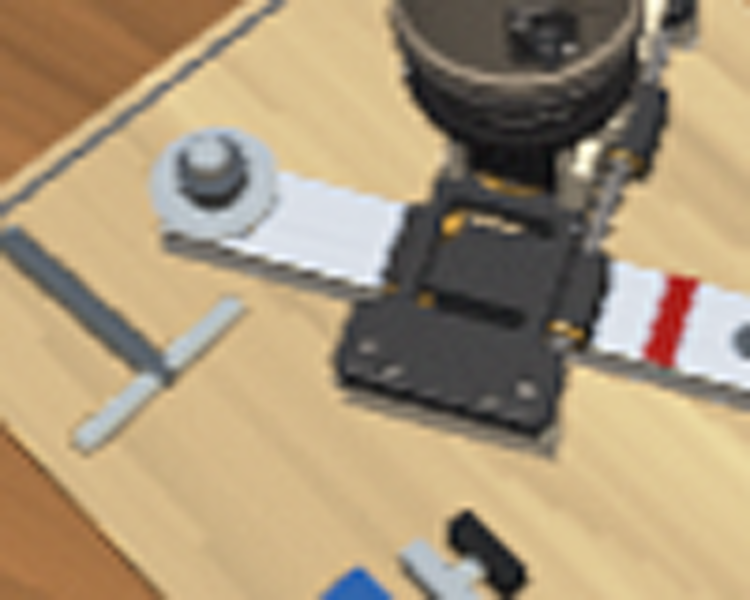

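```bash
python3 -m handwheel '[{"rot":[0,0,0],"translation":[0,0,2],"gripper":-0.4},{"rot":[0,0,0],"translation":[0,0,4],"gripper":-0.4},{"rot":[0,0,0],"translation":[0,0,6],"gripper":-0.4},{"rot":[0,0,0],"translation":[0,0,7],"gripper":-0.4},{"rot":[0,0,0],"translation":[0,0,8],"gripper":-0.4},{"rot":[0,0,0],"translation":[0,0,9],"gripper":-0.4},{"rot":[0,0,0],"translation":[0,0,10],"gripper":-0.4},{"rot":[0,0,0],"translation":[0,0,10],"gripper":-0.4}]'
python3 -m handwheel '[{"rot":[0,0,0],"translation":[0,0,0.5],"gripper":-0.4},{"rot":[0,0,0],"translation":[0,0,1],"gripper":-0.4},{"rot":[0,0,0],"translation":[0,0,1.5],"gripper":-0.4},{"rot":[0,0,0],"translation":[0,0,2],"gripper":-0.4},{"rot":[0,0,0],"translation":[0,0,2],"gripper":-0.4},{"rot":[0,0,0],"translation":[0,0,2],"gripper":-0.4},{"rot":[0,0,0],"translation":[0,0,2],"gripper":-0.4},{"rot":[0,0,0],"translation":[0,0,2],"gripper":-0.4}]'
python3 - <<'E'
from h import *
np.set_printoptions(precision=4,suppress=True)
s=get_state()
T=T_tool(s); print('F tool',T[:3,:3].T@s['contact_force']);print(T[:3,:3].T@(np.array([.548,-.106,.015])-T[:3,3])*1000)
E
```

```text
time_s: 10.5
tool_pos: [0.5154, 0.0011, 0.0173]
eef_rot: [1.216, 1.567, -0.058]
contact_force: [-1.0, 1.8, 1.7]
width: 0.0359
time_s: 11.5
tool_pos: [0.5157, 0.0001, 0.0173]
eef_rot: [1.572, 1.567, 0.299]
contact_force: [-2.1, 7.6, 2.5]
width: 0.0358
F tool [-2.4765  0.1906 -7.9161]
[  2.3477  -0.2148 110.8974]
```

```bash
python3 -m handwheel '[{"rot":[2,0,0],"translation":[0,3.9,0.5],"gripper":-0.4},{"rot":[5,0,0],"translation":[0,9.7,0.8],"gripper":-0.4},{"rot":[8,0,0],"translation":[0,15.4,1.5],"gripper":-0.4},{"rot":[11,0,0],"translation":[0,21.2,2.4],"gripper":-0.4},{"rot":[14,0,0],"translation":[0,26.9,3.7],"gripper":-0.4},{"rot":[17,0,0],"translation":[0,32.5,5.2],"gripper":-0.4},{"rot":[20,0,0],"translation":[0,38,7],"gripper":-0.4},{"rot":[22,0,0],"translation":[0,41.6,8.4],"gripper":-0.4}]'
python3 - <<'E'
from h import *
np.set_printoptions(precision=4,suppress=True)
s=get_state()
T=T_tool(s); print('F tool',T[:3,:3].T@s['contact_force'],'jaw yaw',np.degrees(np.arctan2(T[1,1],T[0,1])));print(T[:3,:3].T@(np.array([.548,-.106,.015])-T[:3,3])*1000)
im=camera('scene');cv2.imwrite('pics/s7.png',cv2.resize(im[165:345,180:375],(650,600),interpolation=cv2.INTER_CUBIC))
E
```

```text
time_s: 12.5
tool_pos: [0.558, 0.0038, 0.0174]
eef_rot: [1.816, 1.568, 0.158]
contact_force: [-2.1, 0.0, 1.2]
width: 0.0361
F tool [-1.2222 -2.1298  0.1389] jaw yaw -5.0454270631779385
[  2.2813  -0.3078 110.2812]
```

View pics/s7.png

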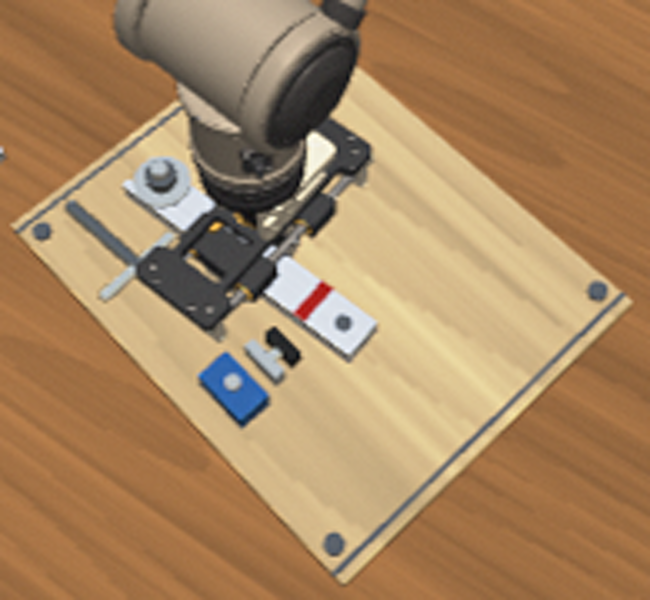

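```bash
python3 -m handwheel '[{"rot":[0,0,0],"translation":[0,0,0],"gripper":0},{"rot":[0,0,0],"translation":[0,0,0],"gripper":0},{"rot":[0,0,0],"translation":[-15,0,0],"gripper":0},{"rot":[0,0,0],"translation":[-40,0,0],"gripper":0},{"rot":[0,0,0],"translation":[-60,-10,-15],"gripper":-1},{"rot":[0,0,0],"translation":[-60,-25,-35],"gripper":-1},{"rot":[0,0,0],"translation":[-60,-46,-60],"gripper":-1},{"rot":[0,0,0],"translation":[-60,-46,-60],"gripper":-1}]' 20
python3 - <<'E'
from h import *
np.set_printoptions(precision=4,suppress=True)
s=get_state()
T=T_tool(s); np.save('T8.npy',T);print('F tool',T[:3,:3].T@s['contact_force'],'jaw yaw',np.degrees(np.arctan2(T[1,1],T[0,1])));print(T[:3,:3].T@(np.array([.548,-.106,.015])-T[:3,3])*1000)
im=camera('scene');cv2.imwrite('pics/s8.png',cv2.resize(im[165:345,180:375],(650,600),interpolation=cv2.INTER_CUBIC))
cv2.imwrite('pics/w8.png',camera('wrist'))
E
```

```text
time_s: 13.55
tool_pos: [0.5156, 0.0698, 0.0768]
eef_rot: [2.189, 1.569, 0.532]
contact_force: [-0.1, -0.1, -1.1]
width: 0.0104
F tool [ 1.084  -0.0673  0.0793] jaw yaw -4.9577097142786295
[ 61.7302  47.4024 172.404 ]
```

View pics/s8.png

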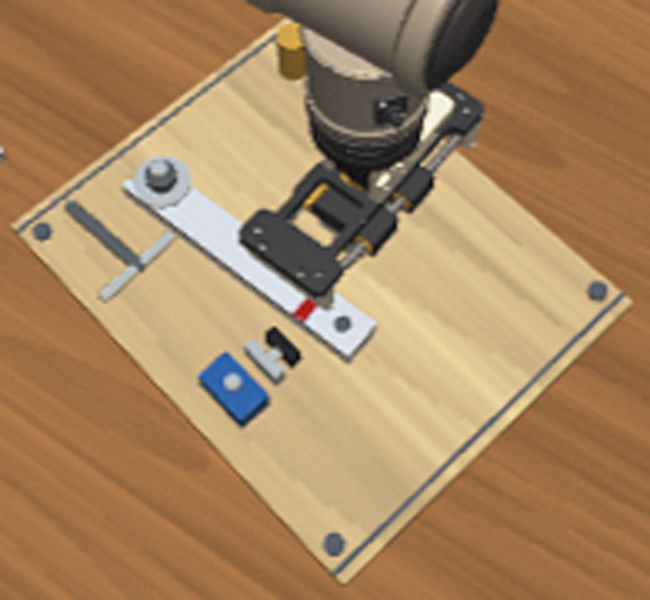

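View pics/w8.png

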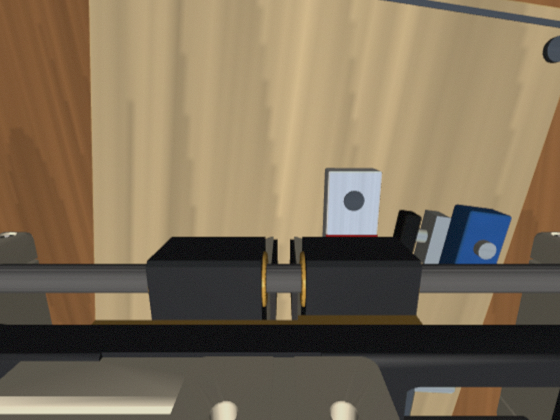

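```bash
python3 -m handwheel '[{"rot":[0,0,0],"translation":[0,0,0],"gripper":-1},{"rot":[0,0,0],"translation":[20,0,0],"gripper":-1},{"rot":[0,0,0],"translation":[40,0,0],"gripper":-1},{"rot":[0,0,0],"translation":[50,0,0],"gripper":-1},{"rot":[0,0,0],"translation":[56,0,0],"gripper":-1},{"rot":[0,0,0],"translation":[57,0,0],"gripper":-1},{"rot":[0,0,0],"translation":[57,0,0],"gripper":-1},{"rot":[0,0,0],"translation":[57,0,0],"gripper":-1}]'
python3 - <<'E'
from h import *
np.set_printoptions(precision=4,suppress=True)
s=get_state()
T=T_tool(s); print('F tool',T[:3,:3].T@s['contact_force'],'jaw yaw',np.degrees(np.arctan2(T[1,1],T[0,1])));print(T[:3,:3].T@(np.array([.548,-.106,.015])-T[:3,3])*1000,s['tool_pos'])
E
```

```text
time_s: 14.65
tool_pos: [0.5181, 0.0682, 0.0206]
eef_rot: [1.728, 1.566, 0.069]
contact_force: [-0.1, -0.4, 0.3]
width: 0.0006
F tool [-0.3189 -0.0652  0.417 ] jaw yaw -5.044091626089818
[  5.6347  45.1005 170.9468] [0.5181 0.0682 0.0206]
```

```bash
python3 -m handwheel '[{"rot":[0,0,0],"translation":[0,3,0],"gripper":-1},{"rot":[0,0,0],"translation":[0,6,0],"gripper":-1},{"rot":[0,0,0],"translation":[0,8,0],"gripper":-1},{"rot":[0.7,0,0],"translation":[0,10,0],"gripper":-1},{"rot":[1.5,0,0],"translation":[0,12,0],"gripper":-1},{"rot":[2.2,0,0],"translation":[0,14,0.5],"gripper":-1},{"rot":[2.9,0,0],"translation":[0,16,0.5],"gripper":-1},{"rot":[3,0,0],"translation":[0,16,0.5],"gripper":-1}]'
python3 - <<'E'
from h import *
np.set_printoptions(precision=4,suppress=True)
s=get_state()
T=T_tool(s); print('F tool',T[:3,:3].T@s['contact_force'],'jaw yaw',np.degrees(np.arctan2(T[1,1],T[0,1])));print(T[:3,:3].T@(np.array([.548,-.106,.015])-T[:3,3])*1000,s['tool_pos'])
im=camera('scene');cv2.imwrite('pics/s9.png',cv2.resize(im[195:295,200:325],(750,600),interpolation=cv2.INTER_CUBIC))
E
```

```text
time_s: 15.65
tool_pos: [0.5339, 0.0664, 0.0207]
eef_rot: [1.806, 1.567, 0.095]
contact_force: [-1.4, 1.3, 1.7]
width: 0.0004
F tool [-1.7345 -1.5746 -1.0412] jaw yaw -8.060611418824081
[  5.6451  38.0682 168.7536] [0.5339 0.0664 0.0207]
```

View pics/s9.png

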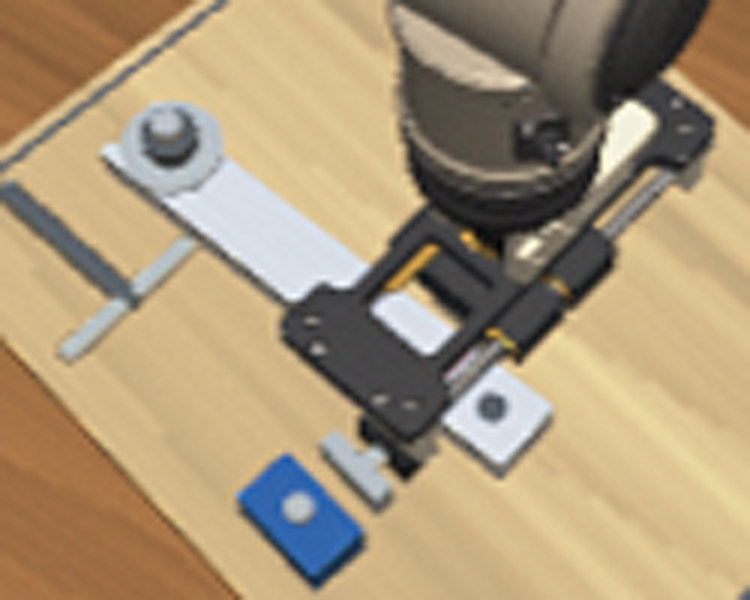

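```bash
python3 -m handwheel '[{"rot":[0,0,0],"translation":[0,0.6,0],"gripper":-1},{"rot":[0.3,0,0],"translation":[0,1.2,0],"gripper":-1},{"rot":[0.5,0,0],"translation":[0,1.8,0],"gripper":-1},{"rot":[0.8,0,0],"translation":[0,2.4,0],"gripper":-1},{"rot":[1,0,0],"translation":[0,3,0],"gripper":-1},{"rot":[1.2,0,0],"translation":[0,3.6,0],"gripper":-1},{"rot":[1.3,0,0],"translation":[0,4,0],"gripper":-1},{"rot":[1.3,0,0],"translation":[0,4,0],"gripper":-1}]'
python3 -m handwheel '[{"rot":[0,0,0],"translation":[0,0.5,0],"gripper":-1},{"rot":[0.2,0,0],"translation":[0,1,0],"gripper":-1},{"rot":[0.4,0,0],"translation":[0,1.5,0],"gripper":-1},{"rot":[0.6,0,0],"translation":[0,2,0],"gripper":-1},{"rot":[0.8,0,0],"translation":[0,2.5,0],"gripper":-1},{"rot":[1,0,0],"translation":[0,3,0],"gripper":-1},{"rot":[1,0,0],"translation":[0,3,0],"gripper":-1},{"rot":[1,0,0],"translation":[0,3,0],"gripper":-1}]'
cat > st.py <<'E'
from h import *
np.set_printoptions(precision=2,suppress=True)
s=get_state()
T=T_tool(s); print('F tool',T[:3,:3].T@s['contact_force'],'jaw yaw',np.degrees(np.arctan2(T[1,1],T[0,1])),T[:3,:3].T@(np.array([.548,-.106,.015])-T[:3,3])*1000)
E
python3 st.py
```

```text
time_s: 16.7
tool_pos: [0.538, 0.0659, 0.0207]
eef_rot: [1.813, 1.566, 0.079]
contact_force: [-1.6, 1.9, 2.0]
width: 0.0007
time_s: 17.7
tool_pos: [0.541, 0.0653, 0.0207]
eef_rot: [1.823, 1.566, 0.072]
contact_force: [-1.8, 2.2, 2.0]
width: 0.0006
F tool [-2.02 -2.19 -1.81] jaw yaw -10.351333356710006 [  5.7   37.6  167.32]
```

```bash
python3 -m handwheel '[{"rot":[0,0,0],"translation":[0,0.5,0],"gripper":-1},{"rot":[0.2,0,0],"translation":[0,1,0],"gripper":-1},{"rot":[0.4,0,0],"translation":[0,1.5,0],"gripper":-1},{"rot":[0.6,0,0],"translation":[0,2,0],"gripper":-1},{"rot":[0.8,0,0],"translation":[0,2.5,0],"gripper":-1},{"rot":[1,0,0],"translation":[0,3,0],"gripper":-1},{"rot":[1,0,0],"translation":[0,3,0],"gripper":-1},{"rot":[1,0,0],"translation":[0,3,0],"gripper":-1}]'
python3 st.py
```

```text
time_s: 18.7
tool_pos: [0.5441, 0.0648, 0.0207]
eef_rot: [1.83, 1.566, 0.061]
contact_force: [-1.7, 1.4, 1.9]
width: 0.0003
F tool [-1.94 -1.92 -1.09] jaw yaw -11.351212184722323 [  5.71  37.44 166.67]
```

```bash
python3 -m handwheel '[{"rot":[0,0,0],"translation":[0,0.5,0],"gripper":-1},{"rot":[0.2,0,0],"translation":[0,1,0],"gripper":-1},{"rot":[0.4,0,0],"translation":[0,1.5,0],"gripper":-1},{"rot":[0.6,0,0],"translation":[0,2,0],"gripper":-1},{"rot":[0.8,0,0],"translation":[0,2.5,0],"gripper":-1},{"rot":[1,0,0],"translation":[0,3,0],"gripper":-1},{"rot":[1,0,0],"translation":[0,3,0],"gripper":-1},{"rot":[1,0,0],"translation":[0,3,0],"gripper":-1}]'
python3 st.py
```

```text
time_s: 19.7
tool_pos: [0.5471, 0.0641, 0.0208]
eef_rot: [1.829, 1.566, 0.043]
contact_force: [-1.7, 1.6, 3.5]
width: 0.0006
F tool [-3.54 -1.95 -1.26] jaw yaw -12.348553773896123 [  5.75  37.22 166.03]
```

```bash
python3 -m handwheel '[{"rot":[0,0,0],"translation":[0,0.5,0],"gripper":-1},{"rot":[0.2,0,0],"translation":[0,1,0],"gripper":-1},{"rot":[0.4,0,0],"translation":[0,1.5,0],"gripper":-1},{"rot":[0.6,0,0],"translation":[0,2,0],"gripper":-1},{"rot":[0.8,0,0],"translation":[0,2.5,0],"gripper":-1},{"rot":[1,0,0],"translation":[0,3,0],"gripper":-1},{"rot":[1,0,0],"translation":[0,3,0],"gripper":-1},{"rot":[1,0,0],"translation":[0,3,0],"gripper":-1}]'
python3 st.py
python3 -c "
from h import *
im=camera('scene');cv2.imwrite('pics/s10.png',cv2.resize(im[195:295,200:325],(750,600),interpolation=cv2.INTER_CUBIC))"
```

```text
time_s: 20.7
tool_pos: [0.5491, 0.064, 0.0207]
eef_rot: [2.048, 1.568, 0.244]
contact_force: [-4.7, 4.7, 4.3]
width: 0.0005
F tool [-4.26 -5.69 -3.46] jaw yaw -13.346756946490615 [  5.58  38.18 165.62]
```

View pics/s10.png

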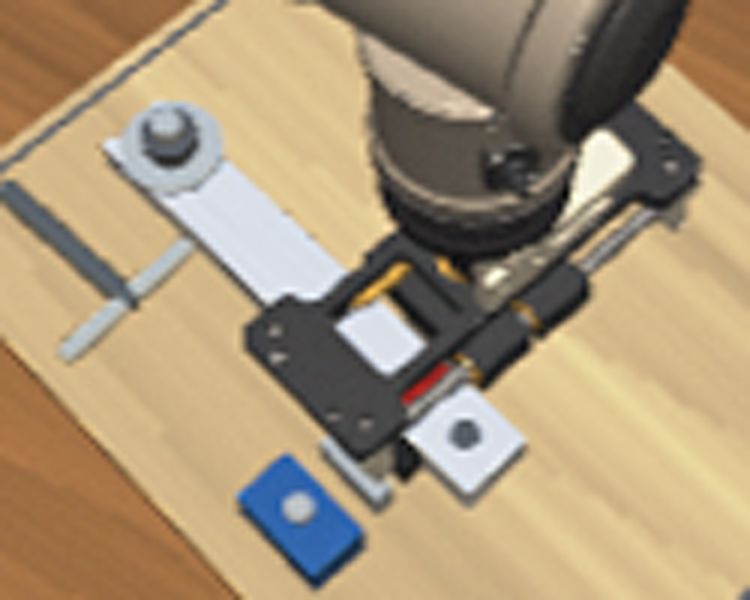

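```bash
python3 -m handwheel '[{"rot":[0,0,0],"translation":[0,1.5,0],"gripper":-1},{"rot":[0,0,0],"translation":[0,1.8,0],"gripper":-1},{"rot":[0,0,0],"translation":[0,2.1,0],"gripper":-1},{"rot":[0,0,0],"translation":[0,2.4,0],"gripper":-1},{"rot":[0,0,0],"translation":[0,2.7,0],"gripper":-1},{"rot":[0,0,0],"translation":[0,3,0],"gripper":-1},{"rot":[0,0,0],"translation":[0,3,0],"gripper":-1},{"rot":[0,0,0],"translation":[0,3,0],"gripper":-1}]'
python3 st.py
```

```text
time_s: 21.75
tool_pos: [0.5498, 0.064, 0.0206]
eef_rot: [-2.151, 1.569, 2.328]
contact_force: [-9.6, 5.6, 8.5]
width: 0.0003
F tool [ -8.47 -10.63  -3.3 ] jaw yaw -13.342398915064674 [  5.37  37.44 165.81]
```

```bash
python3 -m handwheel '[{"rot":[0,0,0],"translation":[0,2.6,0],"gripper":-1},{"rot":[0,0,0],"translation":[0,2.9,0],"gripper":-1},{"rot":[0,0,0],"translation":[0,3.2,0],"gripper":-1},{"rot":[0,0,0],"translation":[0,3.4,0],"gripper":-1},{"rot":[0,0,0],"translation":[0,3.6,0],"gripper":-1},{"rot":[0,0,0],"translation":[0,3.6,0],"gripper":-1},{"rot":[0,0,0],"translation":[0,3.6,0],"gripper":-1},{"rot":[0,0,0],"translation":[0,3.6,0],"gripper":-1}]'
python3 st.py; python3 st.py; python3 -c "
from h import *
print(get_state()['moment'])
im=camera('wrist');cv2.imwrite('pics/w11.png',im)
im=camera('scene');cv2.imwrite('pics/s11.png',cv2.resize(im[195:295,200:325],(750,600),interpolation=cv2.INTER_CUBIC))"
```

```text
time_s: 22.75
tool_pos: [0.5504, 0.064, 0.0206]
eef_rot: [-1.645, 1.563, 2.835]
contact_force: [-11.4, 6.1, 11.3]
width: 0.0005
F tool [-11.23 -12.62  -3.29] jaw yaw -13.332970651297925 [  5.23  36.95 165.92]
F tool [-11.23 -12.62  -3.29] jaw yaw -13.332970651297925 [  5.23  36.95 165.92]
[0.87254284 1.94685586 0.05708143]
```

View pics/w11.png

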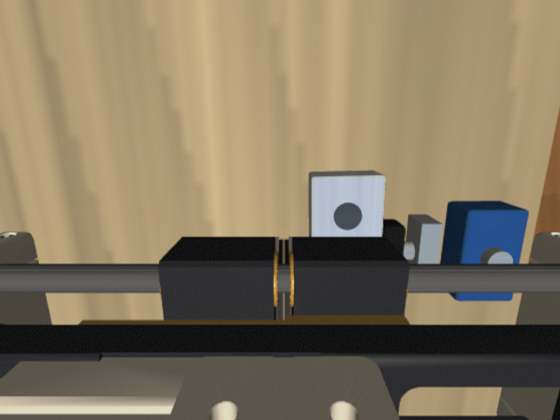

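View pics/s11.png

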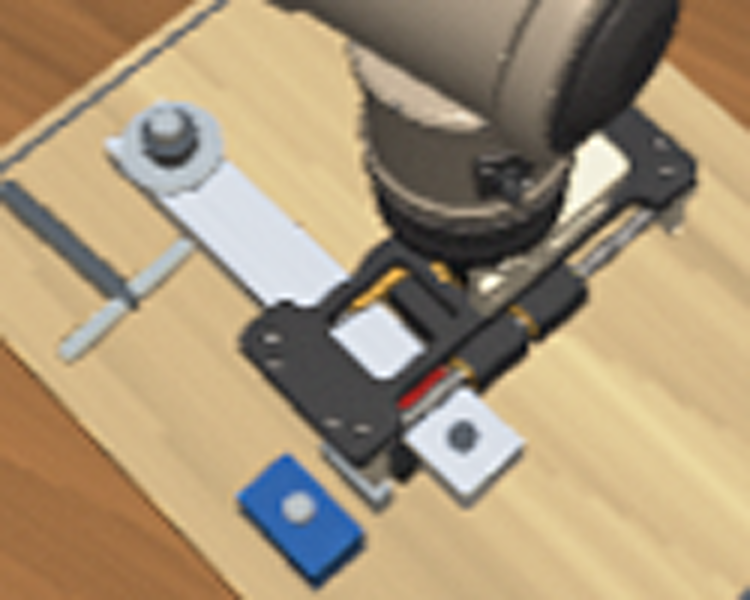

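```bash
python3 -m handwheel '[{"rot":[0,0,0],"translation":[0,3.4,0],"gripper":-1},{"rot":[0,0,0],"translation":[0,3.8,0],"gripper":-1},{"rot":[0,0,0],"translation":[0,4.2,0],"gripper":-1},{"rot":[0,0,0],"translation":[0,4.2,0],"gripper":-1},{"rot":[0,0,0],"translation":[0,4.2,0],"gripper":-1},{"rot":[0,0,0],"translation":[0,4.2,0],"gripper":-1},{"rot":[0,0,0],"translation":[0,4.2,0],"gripper":-1},{"rot":[0,0,0],"translation":[0,4.2,0],"gripper":-1}]'
python3 st.py
```

```text
time_s: 23.85
tool_pos: [0.5507, 0.064, 0.0207]
eef_rot: [-1.561, 1.555, 2.919]
contact_force: [-14.6, 5.9, 14.7]
width: 0.0005
F tool [-14.5  -15.83  -2.39] jaw yaw -13.321007793336337 [  5.13  36.58 166.02]
```

```bash
python3 -m handwheel '[{"rot":[0,0,0],"translation":[0,3.8,0],"gripper":-1},{"rot":[0,0,0],"translation":[0,3.8,0],"gripper":-1},{"rot":[0,0,0],"translation":[0,3.8,0],"gripper":-1},{"rot":[0,0,0],"translation":[0,3.8,0],"gripper":-1},{"rot":[0,0,0],"translation":[0,3.8,0],"gripper":-1},{"rot":[0,0,0],"translation":[0,3.8,0],"gripper":-1},{"rot":[0,0,0],"translation":[0,3.8,0],"gripper":-1},{"rot":[0,0,0],"translation":[0,3.8,0],"gripper":-1}]'
python3 st.py
```

```text
time_s: 24.85
tool_pos: [0.5508, 0.064, 0.0208]
eef_rot: [-1.53, 1.547, 2.95]
contact_force: [-14.7, 5.8, 13.7]
width: 0.0001
F tool [-13.34 -16.    -2.25] jaw yaw -13.310934404044165 [  5.09  36.58 166.04]
```

```bash
python3 -m handwheel '[{"rot":[0,0,0],"translation":[0,3.3,0],"gripper":-1},{"rot":[0,0,0],"translation":[0,2.8,0],"gripper":-1},{"rot":[0,0,0],"translation":[0,2.3,0],"gripper":-1},{"rot":[0,0,0],"translation":[0,1.8,0],"gripper":-1},{"rot":[0,0,0],"translation":[0,1.3,0],"gripper":-1},{"rot":[0,0,0],"translation":[0,0.8,0],"gripper":-1},{"rot":[0,0,0],"translation":[0,0.4,0],"gripper":-1},{"rot":[0,0,0],"translation":[0,0,0],"gripper":-1}]'
python3 st.py
python3 -m handwheel '[{"rot":[0,0,0],"translation":[0,0,0],"gripper":-1},{"rot":[0,0,0],"translation":[0,-0.2,0],"gripper":-1},{"rot":[0,0,0],"translation":[0,-0.4,0],"gripper":-1},{"rot":[0,0,0],"translation":[0,-0.6,0],"gripper":-1},{"rot":[0,0,0],"translation":[0,-0.8,0],"gripper":-1},{"rot":[0,0,0],"translation":[0,-1,0],"gripper":-1},{"rot":[0,0,0],"translation":[0,-1.2,0],"gripper":-1},{"rot":[0,0,0],"translation":[0,-1.2,0],"gripper":-1}]'
python3 st.py
```

```text
time_s: 25.85
tool_pos: [0.5504, 0.0641, 0.0211]
eef_rot: [-1.526, 1.547, 2.954]
contact_force: [-4.4, 2.8, 5.6]
width: 0.0001
F tool [-5.44 -5.02 -1.68] jaw yaw -13.313584189995892 [  5.34  36.98 166.04]
time_s: 26.85
tool_pos: [0.5494, 0.0642, 0.0211]
eef_rot: [-1.523, 1.547, 2.957]
contact_force: [-1.8, 0.8, 4.0]
width: 0.0002
F tool [-3.93 -1.99 -0.38] jaw yaw -13.309748361928792 [  5.41  37.94 165.98]
```

```bash
python3 -m handwheel '[{"rot":[0,0,0],"translation":[0,-0.2,0],"gripper":-1},{"rot":[0,0,0],"translation":[0,-0.4,0],"gripper":-1},{"rot":[0,0,0],"translation":[0,-0.6,0],"gripper":-1},{"rot":[0,0,0],"translation":[0,-0.8,0],"gripper":-1},{"rot":[0,0,0],"translation":[0,-1,0],"gripper":-1},{"rot":[0,0,0],"translation":[0,-1.3,0],"gripper":-1},{"rot":[0,0,0],"translation":[0,-1.6,0],"gripper":-1},{"rot":[0,0,0],"translation":[0,-2,0],"gripper":-1}]'
python3 st.py
python3 -m handwheel '[{"rot":[0,0,0],"translation":[0,-1,0],"gripper":-1},{"rot":[0,0,0],"translation":[0,-3,0],"gripper":-1},{"rot":[0,0,0],"translation":[0,-6,0],"gripper":-1},{"rot":[0,0,0],"translation":[0,-12,0],"gripper":-1},{"rot":[0,0,0],"translation":[0,-20,0],"gripper":-1},{"rot":[0,0,0],"translation":[-30,-24,0],"gripper":-1},{"rot":[0,0,0],"translation":[-70,-24,0],"gripper":-1},{"rot":[0,0,0],"translation":[-110,-24,0],"gripper":-1}]'
python3 st.py
```

```text
time_s: 27.85
tool_pos: [0.5475, 0.0647, 0.021]
eef_rot: [-1.524, 1.547, 2.956]
contact_force: [-0.2, 0.8, -0.4]
width: 0.0004
F tool [ 0.37 -0.37 -0.76] jaw yaw -13.31274378908494 [  5.28  39.95 165.97]
time_s: 28.85
tool_pos: [0.5259, 0.0699, 0.1326]
eef_rot: [-1.517, 1.546, 2.963]
contact_force: [0.5, -0.9, -0.8]
width: 0.0006
F tool [0.8  0.72 0.73] jaw yaw -13.305681382049285 [116.27  64.81 165.9 ]
```

```bash
python3 -m handwheel '[{"rot":[0,0,0],"translation":[-40,5,0],"gripper":-1},{"rot":[0,0,0],"translation":[-80,20,25],"gripper":-1},{"rot":[0,0,0],"translation":[-100,40,60],"gripper":-1},{"rot":[0,0,0],"translation":[-100,60,110],"gripper":-1},{"rot":[0,0,0],"translation":[-100,60,160],"gripper":-1},{"rot":[0,0,0],"translation":[-100,60,200],"gripper":-1},{"rot":[0,0,0],"translation":[-100,60,210],"gripper":-1},{"rot":[0,0,0],"translation":[-100,60,210],"gripper":-1}]'
python3 - <<'E'
from h import *
s=get_state()
np.save('T12.npy',T_tool(s)); im=camera('wrist')
cv2.imwrite('pics/w12.png',cv2.resize(im[0:240,150:430],(700,600),interpolation=cv2.INTER_CUBIC))
im=camera('scene');cv2.imwrite('pics/s12.png',cv2.resize(im[165:345,180:375],(650,600),interpolation=cv2.INTER_CUBIC))
E
```

```text
time_s: 29.85
tool_pos: [0.5381, -0.1485, 0.2313]
eef_rot: [-1.541, 1.546, 2.938]
contact_force: [-0.0, 0.4, -0.0]
width: 0.0009
```

View pics/w12.png

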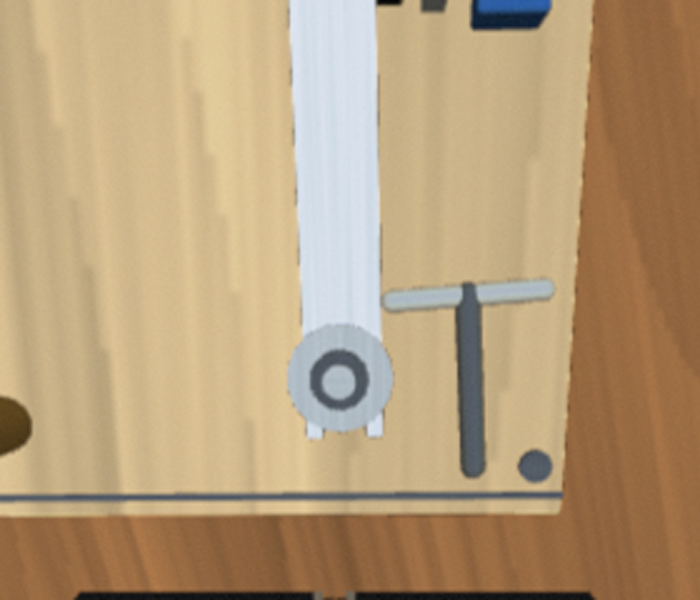

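View pics/s12.png

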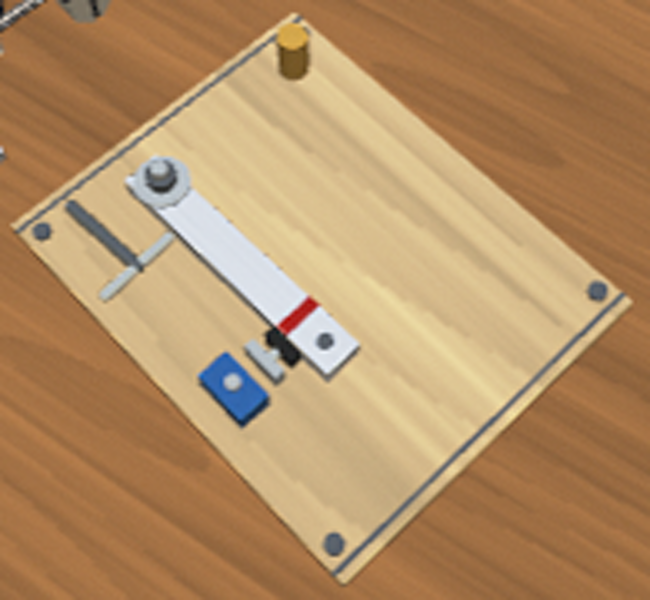

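```bash
python3 - <<'E'
from h import *
np.set_printoptions(precision=4,suppress=True)
T=np.load('T12.npy')
c=lambda L:[(150+u/2.5,v/2.5) for u,v in L]
t=px2w('wrist',c([(315,438),(376,436)]),.032,T); e=px2w('wrist',c([(293,60),(379,60)]),.032,T)
w=px2w('wrist',c([(340,378)]),.039,T)[0]; w2=px2w('wrist',c([(338,381)]),.062,T)[0]
m=t.mean(0); d=(m-e.mean(0))[:2]; d/=np.linalg.norm(d); x=np.array([-d[1],d[0]])
print(t,e,w,w2,np.degrees(np.arctan2(x[1],x[0])))
for q in(w,w2,np.array([.548,-.106])): print((m[:2]-q[:2])@d*1e3,(m[:2]-q[:2])@x*1e3)
# scene view end of strap
sc=lambda L:[(180+u/3.333,165+v/3.333) for u,v in L]
f=px2w('scene',sc([(328,377),(359,346)]),.032); ws=px2w('scene',sc([(161,181)]),.039)[0]
v=f.mean(0)-ws; print(f,v,np.linalg.norm(v[:2]),np.degrees(np.arctan2(v[1],v[0]))-90)
E
```

```text
[[ 0.5301 -0.1306  0.032 ]
 [ 0.558  -0.1362  0.032 ]] [[0.5586 0.0246 0.032 ]
 [0.5932 0.0161 0.032 ]] [ 0.548 -0.106  0.039] [ 0.5476 -0.1056  0.062 ] -11.701683972378211
27.596969499621633 1.691939613110565
27.945824330550533 2.1622562001263814
27.63752923960523 1.7183381521131122
[[0.6085 0.1025 0.032 ]
 [0.5744 0.1083 0.032 ]] [ 0.0451  0.2098 -0.007 ] 0.21457855918966484 -12.139399802747505
```

```bash
python3 -m handwheel '[{"rot":[0,0,0],"translation":[0,10,-30],"gripper":-1},{"rot":[0,0,0],"translation":[0,20,-60],"gripper":-1},{"rot":[0,0,0],"translation":[10,30,-90],"gripper":-1},{"rot":[0,0,0],"translation":[20,30,-120],"gripper":-1},{"rot":[0,0,0],"translation":[30,30,-150],"gripper":-1},{"rot":[0,0,0],"translation":[40,30,-150],"gripper":-1},{"rot":[0,0,0],"translation":[40,30,-150],"gripper":-1},{"rot":[0,0,0],"translation":[40,30,-150],"gripper":-1}]'
python3 - <<'E'
from h import *
s=get_state(); im=camera('wrist')
cv2.imwrite('pics/w13.png',cv2.resize(im[40:240,150:390],(720,600),interpolation=cv2.INTER_CUBIC))
E
```

```text
time_s: 30.95
tool_pos: [0.6012, -0.0086, 0.191]
eef_rot: [-1.534, 1.547, 2.946]
contact_force: [-0.1, -0.1, -0.2]
width: 0.0003
```

View pics/w13.png

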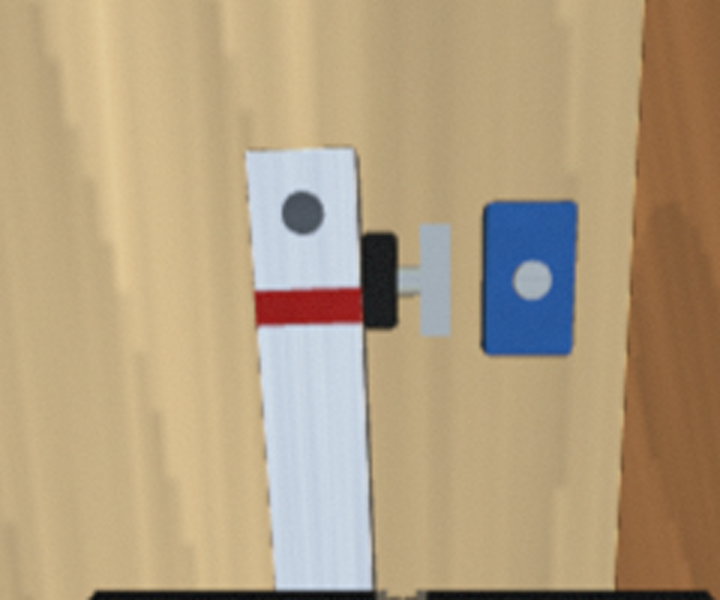

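```bash
python3 -c "
from bench import *
print(finish_job())"
```

```text
the job is handed in; nothing more can be done
None
```

The strap is on the stud and resting against the rubber stop. I handed the job in at about 31 s of the 72 s allowed.

**What I did:** I gripped the strap across its width and slid the slot onto the stud while it lay askew. It went about 72 mm, until the slot bottom bore on the stud at 8 N. I then swung it about the stud to within a few degrees of the stop, let go, and pushed its far side with the closed fingers. I found the stop by touch, several millimetres farther away than nominal. I pressed there for a little over 1.5 s, then eased off slowly and moved clear.

**Last checks:**
- **On the stud:** the prongs reach 27.6–27.9 mm past the stud axis, against 28 mm when fully seated.
- **Against the stop:** the wrist picture shows the strap's side touching the pad.
- **Angle:** the strap lies about 0.4–0.8° short of the sled's line. That is smaller than the pad's apparent offset would suggest, so the offset is only roughly known.
- **Nothing else disturbed:** the stub, chuck key and stop block look unmoved in the scene picture. I did not look again at the bowl, jar, mug or blank.

**Pressing force disagreed:** the sensor read 16 N sideways, but also about 14 N downward because the tapered fingers wedged on the strap's edge. Allowing for the extra friction and the pad's estimated compression of about 2.4 mm, I put the force on the stop at 9–10 N. I worked this out and did not measure it directly. The total sideways push stayed at about 16 N at every reading.

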